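# Dock the cordless lamp and put its shade on

### The job

Put the red cordless lamp back on its black charging dock, standing upright with its round base fully home in the dished well; then set the white glass shade upright, round brass end down, fully home in the dish on top of the docked lamp. Do not let the lamp or the shade drop, and leave the other things on the desk where they are.

Things in the scene. Friction and masses are not known exactly. Their poses are not given: they have to be found in the camera images.
- dock_well (a point): Centre of the flat brass floor of the charging dock's well, 8 mm above the desk. The dock is fixed: a black disc 116 mm across, 8 mm high, carrying a round cup 38 mm high, 95 mm across at its steel rim. The well narrows as a cone from 84 mm across at the rim (30 mm above this point) to 41 mm at the floor and guides the lamp's base to the centre. z up.
- lamp_mid (a point): Centre of the red metal lamp body, half-way up: 52.5 mm above its foot. 105 mm tall, 0.38 kg. Cylinder 62 mm across from 27 mm up to the top; below it a ball-shaped base, radius 31 mm, cut by a flat foot 30 mm across on which it stands. z up along it. Grip 17 to 28 mm above this point, so the gripper's body clears the top. Docked, this point is 52.5 mm above dock_well, side play 1 mm.
- lamp_dish (a point): Centre of the flat floor of the dish in the lamp's top: 88 mm above the lamp's foot, 17 mm below the lamp's rim, 35.5 mm above lamp_mid. The dish narrows as a cone from 57 mm across at the rim to 33 mm at this floor (brass disc). It moves with the lamp.
- shade_mid (a point): Centre of the white glass shade, half-way up: 42.5 mm above its foot. Cylinder 50 mm across, 85 mm tall, 0.14 kg, top edge rounded; the lowest 22 mm is a brass ball-shaped base, radius 25 mm, cut by a flat foot 24 mm across on which it stands. z up along it. Grip it at this point. Seated in the lamp, this point is 42.5 mm above lamp_dish, side play 1 mm.
- lamp: The same red lamp; its origin is the centre of its foot's underside.
- shade: The same white shade; its origin is the centre of its foot's underside.
- stapler: Blue and black stapler, 140 x 34 x 50 mm, long axis x; left alone; origin at the centre of its underside
- marker: Yellow and orange highlighter lying along its x, 125 x 22 x 22 mm; left alone; origin at the centre of its underside
- mug: Blue ceramic mug, 82 mm across, 92 mm high, handle at its +y; left alone; origin at the centre of its underside
- penpot: Dark steel pen pot, 72 mm across, 100 mm high, with pens standing to 155 mm; left alone; origin at the centre of its underside
- calculator: Grey calculator, 135 x 80 x 18 mm, long axis x; left alone; origin at the centre of its underside

How it is judged:
On the way, in this order (a step that is already met when the one before it is completed fails the run):
1. the lamp stands upright, fully home in the dock (horizontal distance between lamp_mid and dock_well below 0.005 m and z of lamp_mid in the frame of dock_well between 0.0495 and 0.0555 m and angle between lamp_mid's own z axis and vertical below 0.07 rad), for 0.2 s.
2. the shade stands upright, fully home in the docked lamp's dish (all of step 1 and horizontal distance between shade_mid and lamp_dish below 0.005 m and z of shade_mid in the frame of lamp_dish between 0.0395 and 0.0455 m and angle between shade_mid's own z axis and vertical below 0.07 rad), for 0.2 s.
At the end, for the whole second after the job is handed in: The lamp's foot is on the floor of the dock's well and the shade's foot on the floor of the lamp's dish (each within 3 mm in height, 5 mm sideways and 4 degrees of upright), both released and at rest (all of step 2 and linear speed of each of lamp, shade below 0.02 m/s); the robot touches nothing.
It fails at once if lamp dropped: falling free faster than 0.7 m/s (a fall of about 25 mm) (linear speed of lamp above 0.7 m/s and contact force between lamp and the fingers below 0.05 N).
It fails at once if shade dropped: falling free faster than 0.7 m/s (a fall of about 25 mm) (linear speed of shade above 0.7 m/s and contact force between shade and the fingers below 0.05 N).
It fails at once if a bystander (stapler, highlighter, mug, pen pot, calculator) pushed more than 25 mm (distance of any of stapler, marker, mug, penpot, calculator from where it was at the start of the episode above 0.025 m).
It also fails if it takes over 64 s, if anything falls off the work surface, if the arm or the gripper's body presses on something with over 40 N, if the wrist force passes 120 N, or if a joint passes its speed limit or range.

### The arm

A 6-joint arm with a two-finger parallel gripper is mounted at the origin on the work surface. World frame = base frame: x ahead of the robot, y to its left, z up, the work surface at z = 0. Lengths are in m, angles in rad, forces in N, time in s.
With the tool pointing down it reaches from about 0.375 to 0.9 m from the base axis. Payload 3.1 kg.
Tool frame: the origin (TCP) lies on the centre line of the jaws, within the pads' length; the fingertips stand 8 mm ahead of it and the grasp point (between the pads) lies 11 mm behind it; z points along the fingers, y is the line along which they close (so a half turn about z gives the same grasp; the last joint's range is limited). The gripper opens to 87 mm and grips with 3 to 60 N. Pads are 19 mm wide; open, the fingers measure 117 mm over their backs; the gripper's body (75 mm by 190 mm) begins 51 mm behind the grasp point.
Start: joints at [-1.389, 0.527, 1.433, -0, 1.181, -0.178], TCP at [0.221, -0.585, 0.231] pointing down, gripper open.
Joint ranges: [-3.08, 3.08], [-0.75, 2.2], [0.22, 2.44], [-1.43, 4.57], [0, 2.65], [-2.85, 2.85]. Speed limits (rad/s): [2.79, 2.79, 3.14, 3.14, 3.14, 3.14].

### API

Orientations are given as a unit quaternion [x, y, z, w].
In Python, from rig import robot gives the robot as it stands. The module is installed in compiled form; this text tells all that it offers.
- The arm moves only by the tool send_rows, never from a script. Its argument "increments" is one flat list of numbers, 7 for each row, row after row: the turn, a rotation vector about the world's x, y, z in rad, then the shift along the world's x, y, z in cm, then the opening, from 0 (shut) to 1 (fully open). A call has 1 to 20 rows; each row shifts and turns the commanded pose from where the row before left it; what a row does not reach is not made up. A row lasts 1/12 s, in which the tool goes at most 41.7 mm and 7.16 degrees, less where a joint would pass 70% of its speed; a pose out of reach is approached as far as the arm can. A call is refused whole if a number of a shift passes 4.17 or a number of a turn 0.125, either way. A call with a gripper value outside its range is refused whole. The fingers move at their own pace and stop on an object; "newtons" is the grip in N (left out, the last holds). Time passes only in rows, so rows that do not move let the fingers close. It gives the time, the measured TCP pose, the force, the opening and the grip force at its end, in the units of the state.
- robot.get_obs(): the state, without advancing time (a new reading comes with each control period).
- robot.camera(name): name is "scene" or "top" or "wrist"; returns a dict with "image" (400x640x3 uint8, red, green, blue), "range_z" (400x640 float32, m along the optical axis (not along the pixel's ray), 0 where there is no reading), "fx", "fy", "cx", "cy" (pixels), "dist_coeffs" ([k1, k2, p1, p2, k3] as OpenCV has them; the pictures are not rectified), "R" (3x3) and "t" (3): a world point X has camera coordinates R X + t. Camera axes: x right, y down, z forward; pixel columns grow to the right and rows downward; lengths in m; the calibration is good to about 2 mm. A picture is of the moment at which its call begins.
- robot.hand_in(): hands the job in; it is judged then, once.
The state is a dict: "time": time; "q": joint angles; "joint_velocities": joint speeds; "joint_torque": joint torques, N m; "position": TCP position; "tool_rot": TCP orientation; "ft_force": force on the tool from outside, world axes, zero at the start; "moment": the same for the moment, N m; "grip_width": finger opening in m; "grip_force": force on a finger pad.
Only numpy, scipy, OpenCV 4.12 (cv2) and the standard library are available. Lean on these libraries where they do the work, as an engineer would, in place of code of your own. Each camera call takes 0.05 s, during which the arm holds its last target. There are 200 camera calls.

## Working session

There is one attempt and no reset: what is moved stays moved. The work goes in short steps, Python scripts to look and compute and a tool call to move; the robot and the scene stay as the last step left them, time stands still between calls to the robot, and variables do not carry over. Pictures are saved under pics/ and viewed, at most 10 in all, crops included, and the job is handed in when it is done.

Besides the shell and the picture viewer there is one more tool, called after "Request:" as name(argument=value, ...) on one line, values as JSON. send_rows: Moves the arm, as the interface text tells. Its arguments: {"type":"object","properties":{"increments":{"type":"array"},"newtons":{"type":"number"}},"required":["increments"]}

```bash
mkdir -p pics; cat > h.py <<'E'
from rig import robot
import numpy as np, cv2
def snap(name,f=None):
    c=robot.camera(name)
    if f: cv2.imwrite('pics/'+f,c['image'][:,:,::-1])
    np.savez('last_'+name,**c); return c
def world(c):
    "HxWx3 world points"
    K=np.array([[c['fx'],0,c['cx']],[0,c['fy'],c['cy']],[0,0,1.]])
    v,u=np.mgrid[:400,:640]
    p=cv2.undistortPoints(np.stack([u,v],-1).reshape(-1,1,2).astype(float),K,np.array(c['dist_coeffs'],float)).reshape(400,640,2)
    z=c['range_z'][...,None]
    P=np.concatenate([p*z,z],-1)
    return (P-np.array(c['t']))@np.array(c['R'])
E
python3 - <<'E'
from h import *
a=snap('top','top1.png');b=snap('scene','scene1.png')
print({k:robot.get_obs()[k] for k in('time','position','tool_rot','grip_width')})
E
```

```text
{'time': 0.1, 'position': array([ 0.22054407, -0.58411167,  0.22967918]), 'tool_rot': array([ 9.83772572e-01,  1.79417376e-01, -2.42412446e-05, -9.65558202e-04]), 'grip_width': 0.08724281176317368}
```

View pics/top1.png

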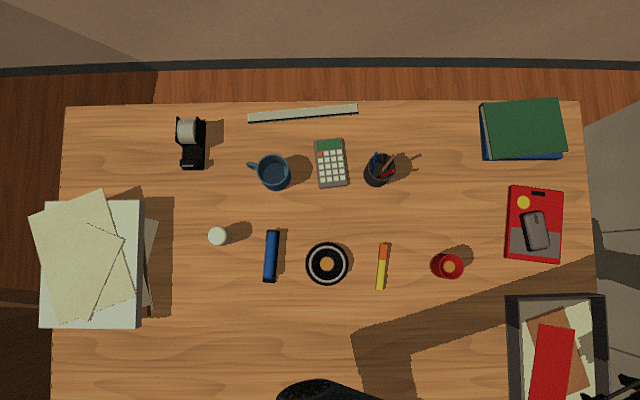

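View pics/scene1.png

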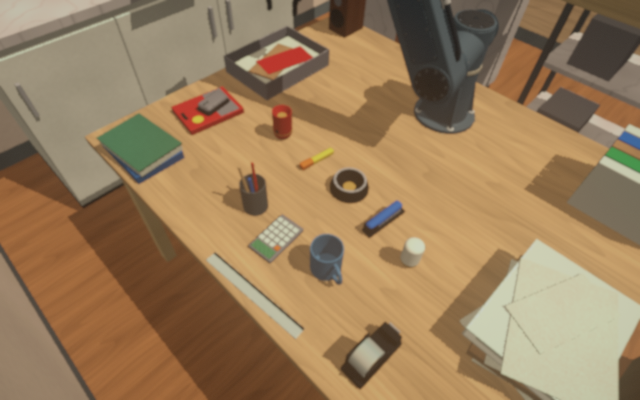

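The top view shows the dock at (327,263), the lamp at (447,265), the shade at (218,236), the highlighter at (382,266) and the stapler at (271,256). The lamp and the shade both look upright.

```bash
python3 - <<'E'
from h import *
from scipy.optimize import least_squares
def circ(P):
    f=lambda p:np.hypot(P[:,0]-p[0],P[:,1]-p[1])-p[2]
    r=least_squares(f,[*P[:,:2].mean(0),.03],loss='soft_l1',f_scale=.001);return r.x.round(4)
for n,pix in(('top',dict(dock=(327,263),lamp=(450,265),shade=(218,236),marker=(382,266),stapler=(271,256))),('scene',dict(dock=(349,185),lamp=(283,122),shade=(413,252)))):
    c=dict(np.load(f'last_{n}.npz'));W=world(c)
    for k,(u,v) in pix.items():
        Q=W[v-30:v+31,u-30:u+31].reshape(-1,3);m=Q[:,2]>.006
        m&=np.linalg.norm(Q[:,:2]-W[v,u,:2],axis=1)<(.08)
        Q=Q[m];z=Q[:,2].max()
        print(n,k,W[v,u].round(4),'lo',Q.min(0).round(3),'hi',Q.max(0).round(3))
        for zl,zh in((.012,.032),(.03,.06),(.06,.08),(.08,.095),(.097,.115)):
            q=Q[(Q[:,2]>zl)&(Q[:,2]<zh)]
            if len(q)>12: print('   ',zl,zh,len(q),q.mean(0).round(4),'mid',((q.min(0)+q.max(0))/2).round(4),'circ',circ(q))
c=dict(np.load('last_top.npz'));print(c['fx'],-np.array(c['R']).T@c['t'])
E
```

```text
top dock [ 0.4947 -0.003   0.0115] lo [ 0.424 -0.059  0.006] hi [0.55  0.055 1.049]
    0.012 0.032 708 [ 0.4947 -0.0006  0.0227] mid [ 0.4938 -0.0017  0.022 ] circ [ 4.951e-01 -3.000e-04  3.590e-02]
    0.03 0.06 588 [ 0.4946 -0.0011  0.0366] mid [4.942e-01 1.000e-04 3.730e-02] circ [ 0.4948 -0.0007  0.0434]
top lamp [ 0.4875 -0.3058  0.0888] lo [ 0.454 -0.333  0.006] hi [ 0.533 -0.27   0.11 ]
    0.012 0.032 18 [ 0.4871 -0.278   0.0263] mid [ 0.487  -0.2825  0.0265] circ [ 0.4833 -0.3077  0.0344]
    0.03 0.06 70 [ 0.4876 -0.279   0.0452] mid [ 0.4859 -0.2837  0.0453] circ [ 0.4842 -0.3055  0.0333]
    0.06 0.08 56 [ 0.4874 -0.2773  0.0708] mid [ 0.4857 -0.2826  0.0699] circ [ 0.4847 -0.3017  0.0308]
    0.08 0.095 281 [ 0.4843 -0.3003  0.0895] mid [ 0.4852 -0.2974  0.0875] circ [ 0.4843 -0.3013  0.0168]
    0.097 0.115 274 [ 0.4845 -0.3034  0.1026] mid [ 0.4844 -0.3017  0.1036] circ [ 0.4844 -0.3013  0.0282]
top shade [0.5662 0.2696 0.0831] lo [0.511 0.246 0.006] hi [0.626 0.313 0.091]
    0.012 0.032 20 [0.5653 0.2531 0.0259] mid [0.5685 0.2577 0.0255] circ [0.5693 0.2727 0.0249]
[... 1480 characters left out ...]
96   0.0891] mid [ 0.4875 -0.2974  0.0875] circ [ 0.4872 -0.2941  0.0228]
    0.097 0.115 150 [ 0.4804 -0.3025  0.1027] mid [ 0.4833 -0.2996  0.1029] circ [ 0.4832 -0.2997  0.0286]
scene shade [0.5876 0.2838 0.0817] lo [0.545 0.211 0.008] hi [0.594 0.3   0.09 ]
    0.012 0.032 62 [0.5854 0.2822 0.0246] mid [0.5787 0.2763 0.0224] circ [0.5669 0.2744 0.0246]
    0.03 0.06 136 [0.5854 0.2808 0.045 ] mid [0.579  0.2761 0.045 ] circ [0.5668 0.2744 0.0248]
    0.06 0.08 98 [0.5853 0.2805 0.0707] mid [0.5776 0.2749 0.0701] circ [0.5668 0.2744 0.0247]
    0.08 0.095 263 [0.5703 0.2755 0.0848] mid [0.5687 0.2749 0.0852] circ [0.5697 0.2755 0.017 ]
387.67389635571556 [0.52463988 0.02004219 1.04910308]
```

Request:
send_rows(increments=[0, 0, 0, 1, 1.1, 0, 1, 0, 0, 0, 2.2, 2.3, 0, 1, 0, 0, 0, 2.6, 2.8, 0, 1, 0, 0, 0, 2.6, 2.8, 0, 1, 0, 0, 0, 2.6, 2.8, 0, 1, 0, 0, 0, 2.6, 2.8, 0, 1, 0, 0, 0, 2.6, 2.8, 0, 1, 0, 0, 0, 2.6, 2.8, 0, 1, 0, 0, 0, 2.6, 2.8, 0, 1, 0, 0, 0, 2.6, 2.8, 0, 1, 0, 0, 0, 1.6, 1.9, 0, 1, 0, 0, 0, 0.7, 0.6, 0, 1, 0, 0, 0, 0, 0, 0, 1, 0, 0, 0, 0, 0, 0, 1], newtons=25)

```text
time: 1.27
position: [0.4835, -0.3014, 0.2304]
tool_rot: [0.984, 0.18, -0.0, 0.0]
ft_force: [0.1, -0.7, 0.1]
grip_width: 0.087
grip_force: 0.0
```

```bash
cat >> h.py <<'E'
from scipy.optimize import least_squares
def ring(W,c0,zl,zh,R=.07):
    Q=W.reshape(-1,3);Q=Q[(Q[:,2]>zl)&(Q[:,2]<zh)&(np.hypot(*(Q[:,:2]-c0).T)<R)]
    if len(Q)<12: return 'few',len(Q)
    f=lambda p:np.hypot(Q[:,0]-p[0],Q[:,1]-p[1])-p[2]
    r=least_squares(f,[*Q[:,:2].mean(0),.03],loss='soft_l1',f_scale=.001);return len(Q),r.x.round(4)
E
python3 - <<'E'
from h import *
c=snap('wrist','w1.png');W=world(c)
for z in((.02,.05),(.05,.09),(.095,.102),(.101,.112)):print(z,ring(W,(.484,-.301),*z,R=.05))
o=robot.get_obs();print(o['time'],o['position'],o['tool_rot'])
E
```

```text
(0.02, 0.05) (78, array([ 0.4843, -0.3016,  0.0303]))
(0.05, 0.09) (1085, array([ 0.4858, -0.301 ,  0.0142]))
(0.095, 0.102) (806, array([ 0.4835, -0.3019,  0.0246]))
(0.101, 0.112) (889, array([ 0.4835, -0.3019,  0.0285]))
1.3167 [ 0.48308091 -0.30217815  0.23045281] [ 9.83781741e-01  1.79369284e-01 -3.62664850e-04  1.23304979e-04]
```

View pics/w1.png

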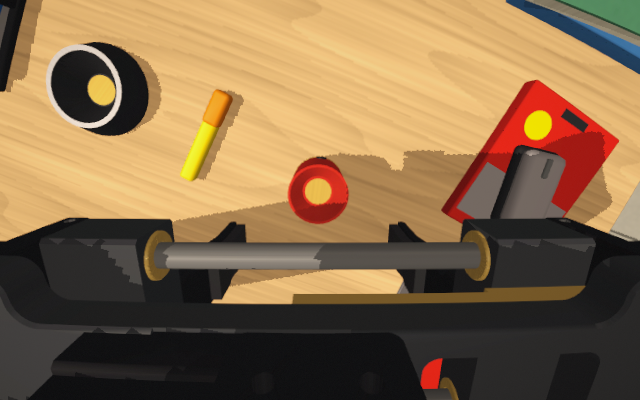

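The wrist view has the lamp upright at (318,190), between the jaws and centred on the TCP to within about 1 mm. Next I'll descend and grip it.

Request:
send_rows(increments=[0, 0, 0, 0, 0, -1.5, 1, 0, 0, 0, 0, 0, -2.5, 1, 0, 0, 0, 0, 0, -2.5, 1, 0, 0, 0, 0, 0, -2.5, 1, 0, 0, 0, 0, 0, -2.5, 1, 0, 0, 0, 0, 0, -2, 1, 0, 0, 0, 0, 0, -1.5, 1, 0, 0, 0, 0, 0, -1, 1, 0, 0, 0, 0, 0, -0.7, 1, 0, 0, 0, 0, 0, 0, 1, 0, 0, 0, 0, 0, 0, 0.5, 0, 0, 0, 0, 0, 0, 0.5, 0, 0, 0, 0, 0, 0, 0.5, 0, 0, 0, 0, 0, 0, 0.5, 0, 0, 0, 0, 0, 0, 0.5, 0, 0, 0, 0, 0, 0, 0.5, 0, 0, 0, 0, 0, 0, 0.5, 0, 0, 0, 0, 0, 0, 0.5], newtons=25)

```text
time: 2.82
position: [0.4841, -0.302, 0.0643]
tool_rot: [0.984, 0.179, 0.0, 0.001]
ft_force: [0.1, 0.3, 5.5]
grip_width: 0.0614
grip_force: 25.0
```

Request:
send_rows(increments=[0, 0, 0, 0, 0, 0.5, 0.5, 0, 0, 0, 0, 0, 1, 0.5, 0, 0, 0, 0, 0, 1.5, 0.5, 0, 0, 0, 0, 0, 2, 0.5, 0, 0, 0, 0, 0, 2, 0.5, 0, 0, 0, 0, 0, 1.5, 0.5, 0, 0, 0, 0, 0, 1, 0.5, 0, 0, 0, 0, 0, 0.5, 0.5, 0, 0, 0, 0, 0, 0, 0.5], newtons=30)

```text
time: 3.57
position: [0.4838, -0.3018, 0.1644]
tool_rot: [0.984, 0.179, 0.0, 0.001]
ft_force: [-0.4, 1.1, -3.6]
grip_width: 0.0617
grip_force: 30.0
```

Request:
send_rows(increments=[0, 0, 0, 0.1, 0.8, 0, 0.5, 0, 0, 0, 0.1, 1.6, 0, 0.5, 0, 0, 0, 0.1, 2.3, 0, 0.5, 0, 0, 0, 0.1, 2.5, 0, 0.5, 0, 0, 0, 0.1, 2.5, 0, 0.5, 0, 0, 0, 0.1, 2.5, 0, 0.5, 0, 0, 0, 0.1, 2.5, 0, 0.5, 0, 0, 0, 0.1, 2.5, 0, 0.5, 0, 0, 0, 0.1, 2.5, 0, 0.5, 0, 0, 0, 0.1, 2.5, 0, 0.5, 0, 0, 0, 0.1, 2.5, 0, 0.5, 0, 0, 0, 0, 2.2, 0, 0.5, 0, 0, 0, 0, 1.6, 0, 0.5, 0, 0, 0, 0, 1, 0, 0.5, 0, 0, 0, 0, 0.6, 0, 0.5, 0, 0, 0, 0, 0.1, 0, 0.5, 0, 0, 0, 0, 0, 0, 0.5, 0, 0, 0, 0, 0, 0, 0.5])

```text
time: 5.07
position: [0.4948, -0.0003, 0.1635]
tool_rot: [0.984, 0.179, -0.0, 0.0]
ft_force: [0.4, -0.2, -4.2]
grip_width: 0.0616
grip_force: 30.0
```

```bash
python3 - <<'E'
from h import *
o=robot.get_obs();print(o['time'],o['position'],o['ft_force'],o['grip_width'],o['moment'])
for n in('top','scene','wrist'):
    W=world(snap(n,n+'2.png'))
    for z in((.025,.047),(.11,.13),(.13,.18),(.18,.215)):print(n,z,ring(W,(.495,0),*z,R=.055 if z[0]<.1 else .034))
    Q=W.reshape(-1,3);Q=Q[(np.hypot(Q[:,0]-.495,Q[:,1])<.036)&(Q[:,2]>.06)&(Q[:,2]<.3)]
    print(n,len(Q),np.percentile(Q[:,2],[0,2,50,98,100]).round(3) if len(Q) else'')
E
```

```text
5.0667 [ 4.94779745e-01 -3.41047169e-04  1.63455186e-01] [ 0.372045   -0.2467797  -4.22162793] 0.06164153018760929 [-0.06925664  0.00124843  0.03819718]
top (0.025, 0.047) ('few', 6)
top (0.11, 0.13) ('few', 0)
top (0.13, 0.18) ('few', 0)
top (0.18, 0.215) ('few', 0)
top 0 
scene (0.025, 0.047) (541, array([0.4963, 0.003 , 0.0434]))
scene (0.11, 0.13) (69, array([ 4.923e-01, -4.000e-04,  3.030e-02]))
scene (0.13, 0.18) (313, array([ 0.4922, -0.0008,  0.0315]))
scene (0.18, 0.215) (394, array([0.4985, 0.0024, 0.0254]))
scene 1172 [0.105 0.12  0.193 0.296 0.3  ]
wrist (0.025, 0.047) (2692, array([ 4.94e-01, -3.00e-04,  4.28e-02]))
wrist (0.11, 0.13) (74, array([ 0.493 , -0.001 ,  0.0317]))
wrist (0.13, 0.18) (1712, array([ 0.4918, -0.0015,  0.0329]))
wrist (0.18, 0.215) (7101, array([0.5006, 0.0019, 0.0234]))
wrist 30860 [0.121 0.152 0.258 0.276 0.277]
```

View pics/wrist2.png

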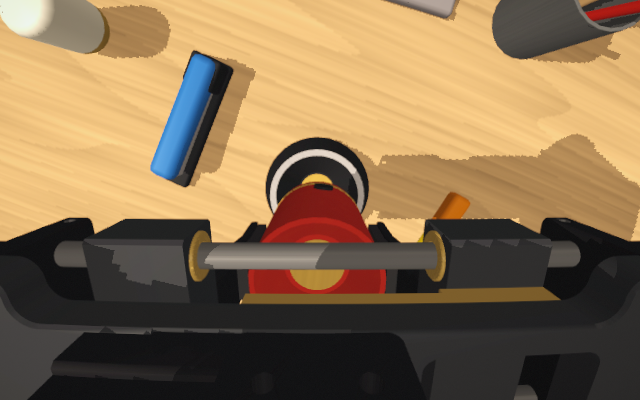

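The wrist view shows the held lamp upright and in line with the dock ring at (317,185). The offset is within about 2 mm, so I'll lower it.

Request:
send_rows(increments=[0, 0, 0, 0, 0, -1, 0.5, 0, 0, 0, 0, 0, -1.5, 0.5, 0, 0, 0, 0, 0, -1.5, 0.5, 0, 0, 0, 0, 0, -1, 0.5, 0, 0, 0, 0, 0, -1, 0.5, 0, 0, 0, 0, 0, -0.7, 0.5, 0, 0, 0, 0, 0, -0.5, 0.5, 0, 0, 0, 0, 0, -0.4, 0.5, 0, 0, 0, 0, 0, -0.4, 0.5, 0, 0, 0, 0, 0, -0.2, 0.5, 0, 0, 0, 0, 0, -0.2, 0.5, 0, 0, 0, 0, 0, -0.2, 0.5, 0, 0, 0, 0, 0, 0, 0.5, 0, 0, 0, 0, 0, 0, 0.5])

```text
time: 6.38
position: [0.4948, 0.0003, 0.0776]
tool_rot: [0.984, 0.179, 0.0, 0.0]
ft_force: [-0.5, 0.6, -3.2]
grip_width: 0.0614
grip_force: 30.0
```

Request:
send_rows(increments=[0, 0, 0, 0, 0, -0.2, 0.5, 0, 0, 0, 0, 0, -0.15, 0.5, 0, 0, 0, 0, 0, -0.1, 0.5, 0, 0, 0, 0, 0, 0, 0.5, 0, 0, 0, 0, 0, 0, 0.5], newtons=15)

```text
time: 6.8
position: [0.4946, 0.0003, 0.073]
tool_rot: [0.984, 0.179, -0.0, -0.0]
ft_force: [-0.2, -0.5, -4.2]
grip_width: 0.0616
grip_force: 15.0
```

Request:
send_rows(increments=[0, 0, 0, 0, 0, -0.1, 0.5, 0, 0, 0, 0, 0, -0.05, 0.5, 0, 0, 0, 0, 0, 0, 0.5, 0, 0, 0, 0, 0, 0, 0.5], newtons=8)

```text
time: 7.13
position: [0.4949, 0.0002, 0.0722]
tool_rot: [0.984, 0.179, 0.0, 0.0]
ft_force: [-1.1, -0.9, 4.5]
grip_width: 0.0615
grip_force: 8.0
```

The lamp has touched down at the expected height, so I'll release it and go up.

Request:
send_rows(increments=[0, 0, 0, 0, 0, 0, 0.75, 0, 0, 0, 0, 0, 0, 0.85, 0, 0, 0, 0, 0, 0, 1, 0, 0, 0, 0, 0, 0, 1, 0, 0, 0, 0, 0, 0, 1, 0, 0, 0, 0, 0, 0, 1, 0, 0, 0, 0, 0, 0.5, 1, 0, 0, 0, 0, 0, 1, 1, 0, 0, 0, 0, 0, 2, 1, 0, 0, 0, 0, 0, 3, 1, 0, 0, 0, 0, 0, 3, 1, 0, 0, 0, 0, 0, 3, 1, 0, 0, 0, 0, 0, 2, 1, 0, 0, 0, 0, 0, 1, 1, 0, 0, 0, 0, 0, 0, 1])

```text
time: 8.38
position: [0.4964, -0.0, 0.2302]
tool_rot: [0.984, 0.179, 0.003, 0.001]
ft_force: [0.5, -0.2, -0.1]
grip_width: 0.0868
grip_force: 0.0
```

```bash
python3 - <<'E'
from h import *
o=robot.get_obs();print(o['time'],o['position'],o['ft_force'],o['grip_width'])
for n in('scene','wrist'):
    W=world(snap(n,n+'3.png'))
    for z in((.025,.044),(.055,.085),(.085,.1),(.108,.12)):print(n,z,ring(W,(.495,0),*z,R=.055 if z[0]<.05 else .034))
    Q=W.reshape(-1,3);Q=Q[(np.hypot(Q[:,0]-.495,Q[:,1])<.036)&(Q[:,2]>.108)&(Q[:,2]<.125)]
    A=np.c_[Q[:,:2]-[.495,0],np.ones(len(Q))];print(n,len(Q),np.linalg.lstsq(A,Q[:,2],rcond=None)[0].round(3))
    Q=W.reshape(-1,3);Q=Q[(np.hypot(Q[:,0]-.495,Q[:,1])<.014)&(Q[:,2]>.05)&(Q[:,2]<.125)]
    print('floor',len(Q),np.median(Q[:,2]) if len(Q) else '')
    print('shade',[ring(W,(.568,.273),*z,R=.04) for z in((.03,.07),(.082,.09))])
E
```

```text
8.3833 [ 4.96411153e-01 -8.45826076e-06  2.30183191e-01] [ 0.5497045  -0.17014143 -0.12877316] 0.08684192475807094
scene (0.025, 0.044) (438, array([0.4948, 0.0017, 0.0436]))
scene (0.055, 0.085) (157, array([0.4931, 0.0006, 0.0306]))
scene (0.085, 0.1) (175, array([0.5018, 0.0071, 0.0214]))
scene (0.108, 0.12) (149, array([0.4945, 0.0016, 0.0286]))
scene 149 [0.017 0.002 0.112]
floor 55 0.09716465525481004
shade [(184, array([0.5668, 0.2745, 0.0248])), (228, array([0.5689, 0.2747, 0.0157]))]
wrist (0.025, 0.044) (1924, array([ 0.4918, -0.0008,  0.0442]))
wrist (0.055, 0.085) (146, array([0.4943, 0.0005, 0.0305]))
wrist (0.085, 0.1) (1215, array([4.94e-01, 4.00e-04, 1.46e-02]))
wrist (0.108, 0.12) (1087, array([4.942e-01, 4.000e-04, 2.820e-02]))
wrist 1087 [0.003 0.004 0.111]
floor 562 0.09569043907293122
shade [(1072, array([0.5679, 0.274 , 0.0246])), (1570, array([0.5678, 0.2721, 0.0155]))]
```

View pics/wrist3.png

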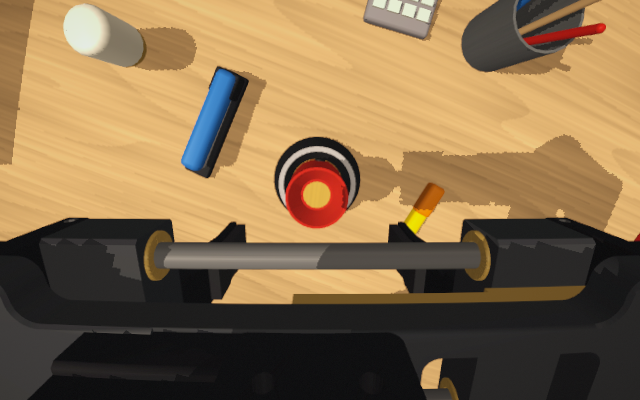

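The wrist view shows the lamp upright in the dock. The dish floor is at (317,195), height 0.096 m, within 1 mm of centre. The shade stands brass end down with its foot near (145,50). I'll go to it.

Request:
send_rows(increments=[0, 0, 0, 0.3, 0.9, 0, 1, 0, 0, 0, 0.6, 2, 0, 1, 0, 0, 0, 0.7, 2.7, 0, 1, 0, 0, 0, 0.7, 2.7, 0, 1, 0, 0, 0, 0.7, 2.7, 0, 1, 0, 0, 0, 0.7, 2.7, 0, 1, 0, 0, 0, 0.7, 2.7, 0, 1, 0, 0, 0, 0.7, 2.7, 0, 1, 0, 0, 0, 0.7, 2.7, 0, 1, 0, 0, 0, 0.7, 2.7, 0, 1, 0, 0, 0, 0.5, 1.7, 0, 1, 0, 0, 0, 0.3, 0.8, 0, 1, 0, 0, 0, 0, 0.35, 0, 1, 0, 0, 0, 0, 0, 0, 1, 0, 0, 0, 0, 0, 0, 1])

```text
time: 9.73
position: [0.5669, 0.273, 0.2258]
tool_rot: [0.984, 0.179, -0.001, 0.0]
ft_force: [-0.5, 0.6, 0.2]
grip_width: 0.0869
grip_force: 0.0
```

```bash
python3 - <<'E'
from h import *
W=world(snap('wrist'))
print([ring(W,(.568,.273),*z,R=.04) for z in((.02,.06),(.06,.08),(.082,.09))])
print(robot.get_obs()['position'])
E
```

```text
[(126, array([0.5681, 0.2746, 0.0248])), (205, array([0.5683, 0.2747, 0.0242])), (1262, array([0.5685, 0.2749, 0.0152]))]
[0.56711374 0.2726946  0.22607616]
```

Request:
send_rows(increments=[0, 0, 0, 0.1, 0.15, -1.5, 1, 0, 0, 0, 0, 0, -2.5, 1, 0, 0, 0, 0, 0, -2.5, 1, 0, 0, 0, 0, 0, -2.5, 1, 0, 0, 0, 0, 0, -2.5, 1, 0, 0, 0, 0, 0, -2.5, 1, 0, 0, 0, 0, 0, -2, 1, 0, 0, 0, 0, 0, -1.5, 1, 0, 0, 0, 0, 0, -1, 1, 0, 0, 0, 0, 0, -0.7, 1, 0, 0, 0, 0, 0, 0, 1, 0, 0, 0, 0, 0, 0, 0.4, 0, 0, 0, 0, 0, 0, 0.4, 0, 0, 0, 0, 0, 0, 0.4, 0, 0, 0, 0, 0, 0, 0.4, 0, 0, 0, 0, 0, 0, 0.4, 0, 0, 0, 0, 0, 0, 0.4, 0, 0, 0, 0, 0, 0, 0.4, 0, 0, 0, 0, 0, 0, 0.4], newtons=12)

```text
time: 11.37
position: [0.5689, 0.2753, 0.0349]
tool_rot: [0.984, 0.179, 0.0, 0.0]
ft_force: [-0.0, -0.4, 0.7]
grip_width: 0.05
grip_force: 12.0
```

Request:
send_rows(increments=[0, 0, 0, 0, 0, 0.5, 0.4, 0, 0, 0, 0, 0, 1, 0.4, 0, 0, 0, 0, 0, 2, 0.4, 0, 0, 0, 0, 0, 2.5, 0.4, 0, 0, 0, 0, 0, 2.5, 0.4, 0, 0, 0, 0, 0, 2.5, 0.4, 0, 0, 0, 0, 0, 2, 0.4, 0, 0, 0, 0, 0, 1.5, 0.4, 0, 0, 0, 0, 0, 0.8, 0.4, 0, 0, 0, 0, 0, 0.2, 0.4, 0, 0, 0, 0, 0, 0, 0.4], newtons=15)

```text
time: 12.28
position: [0.5686, 0.2753, 0.1901]
tool_rot: [0.984, 0.179, 0.0, -0.0]
ft_force: [-0.8, -0.4, -1.5]
grip_width: 0.0498
grip_force: 15.0
```

Request:
send_rows(increments=[0, 0, 0, -0.2, -0.8, 0, 0.4, 0, 0, 0, -0.5, -1.7, 0, 0.4, 0, 0, 0, -0.6, -2.3, 0, 0.4, 0, 0, 0, -0.6, -2.3, 0, 0.4, 0, 0, 0, -0.6, -2.3, 0, 0.4, 0, 0, 0, -0.6, -2.3, 0, 0.4, 0, 0, 0, -0.6, -2.3, 0, 0.4, 0, 0, 0, -0.6, -2.3, 0, 0.4, 0, 0, 0, -0.6, -2.3, 0, 0.4, 0, 0, 0, -0.6, -2.3, 0, 0.4, 0, 0, 0, -0.6, -2.3, 0, 0.4, 0, 0, 0, -0.6, -2, 0, 0.4, 0, 0, 0, -0.4, -1.2, 0, 0.4, 0, 0, 0, -0.3, -0.8, 0, 0.4, 0, 0, 0, 0, -0.3, 0, 0.4, 0, 0, 0, 0, 0, 0, 0.4, 0, 0, 0, 0, 0, 0, 0.4])

```text
time: 13.7
position: [0.4946, 0.0006, 0.1892]
tool_rot: [0.984, 0.179, -0.0, -0.0]
ft_force: [-0.6, 0.4, -0.5]
grip_width: 0.0496
grip_force: 15.0
```

```bash
python3 - <<'E'
from h import *
o=robot.get_obs();print(o['time'],o['position'],o['ft_force'],o['grip_width'])
for n in('scene','wrist'):
    W=world(snap(n,n+'4.png'))
    for z in((.055,.085),(.108,.118),(.165,.185),(.185,.21),(.21,.232),(.236,.25)):print(n,z,ring(W,(.495,0),*z,R=.034 if z[1]<.12 else .029))
E
```

```text
13.7 [0.49463637 0.00060555 0.18922171] [-0.64420704  0.43457041 -0.49705851] 0.049630332529191315
scene (0.055, 0.085) (153, array([4.922e-01, 1.000e-04, 3.100e-02]))
scene (0.108, 0.118) (149, array([0.4944, 0.0013, 0.0286]))
scene (0.165, 0.185) (78, array([ 4.915e-01, -4.000e-04,  2.500e-02]))
scene (0.185, 0.21) (149, array([ 0.4907, -0.0006,  0.0266]))
scene (0.21, 0.232) (138, array([ 0.4907, -0.0008,  0.0268]))
scene (0.236, 0.25) (124, array([0.4949, 0.0022, 0.0175]))
wrist (0.055, 0.085) (214, array([4.943e-01, 4.000e-04, 3.050e-02]))
wrist (0.108, 0.118) (796, array([4.943e-01, 3.000e-04, 2.830e-02]))
wrist (0.165, 0.185) (343, array([ 4.915e-01, -4.000e-04,  2.670e-02]))
wrist (0.185, 0.21) (1198, array([ 0.4902, -0.001 ,  0.0281]))
wrist (0.21, 0.232) (1662, array([ 0.4911, -0.0007,  0.0272]))
wrist (0.236, 0.25) (2592, array([ 0.4293, -0.0242,  0.0761]))
```

View pics/wrist4.png

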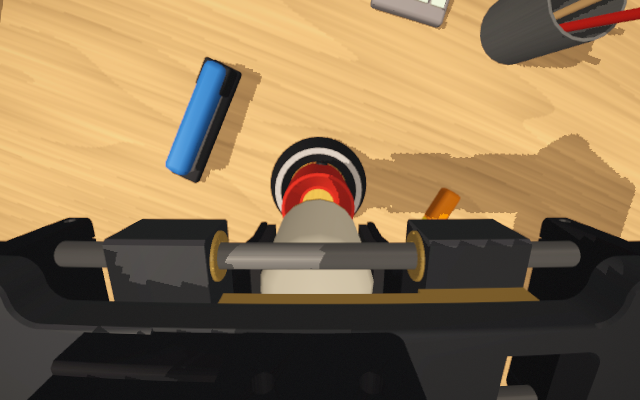

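The wrist view shows the shade upright above the dish at (318,195), with about 1 mm of offset. I'll lower it.

Request:
send_rows(increments=[0, 0, 0, 0, 0, -0.7, 0.4, 0, 0, 0, 0, 0, -1.1, 0.4, 0, 0, 0, 0, 0, -1, 0.4, 0, 0, 0, 0, 0, -0.6, 0.4, 0, 0, 0, 0, 0, -0.5, 0.4, 0, 0, 0, 0, 0, -0.4, 0.4, 0, 0, 0, 0, 0, -0.3, 0.4, 0, 0, 0, 0, 0, -0.3, 0.4, 0, 0, 0, 0, 0, -0.2, 0.4, 0, 0, 0, 0, 0, -0.2, 0.4, 0, 0, 0, 0, 0, -0.1, 0.4, 0, 0, 0, 0, 0, -0.1, 0.4, 0, 0, 0, 0, 0, 0, 0.4, 0, 0, 0, 0, 0, 0, 0.4])

```text
time: 14.97
position: [0.4947, 0.0002, 0.1346]
tool_rot: [0.984, 0.179, 0.0, 0.0]
ft_force: [0.1, -0.2, -0.8]
grip_width: 0.0493
grip_force: 15.0
```

Request:
send_rows(increments=[0, 0, 0, 0, 0, -0.1, 0.4, 0, 0, 0, 0, 0, -0.1, 0.4, 0, 0, 0, 0, 0, -0.1, 0.4, 0, 0, 0, 0, 0, 0, 0.4, 0, 0, 0, 0, 0, 0, 0.4], newtons=6)

```text
time: 15.38
position: [0.4946, 0.0003, 0.1314]
tool_rot: [0.984, 0.179, -0.0, -0.0]
ft_force: [0.1, 0.1, -1.1]
grip_width: 0.0499
grip_force: 6.0
```

Request:
send_rows(increments=[0, 0, 0, 0, 0, -0.08, 0.4, 0, 0, 0, 0, 0, 0, 0.4, 0, 0, 0, 0, 0, 0, 0.4])

```text
time: 15.63
position: [0.4948, 0.0002, 0.1308]
tool_rot: [0.984, 0.179, 0.0, 0.0]
ft_force: [-0.0, -0.7, -0.7]
grip_width: 0.0498
grip_force: 6.0
```

Request:
send_rows(increments=[0, 0, 0, 0, 0, -0.08, 0.4, 0, 0, 0, 0, 0, 0, 0.4, 0, 0, 0, 0, 0, 0, 0.4])

```text
time: 15.88
position: [0.4951, 0.0001, 0.1305]
tool_rot: [0.984, 0.179, 0.001, 0.0]
ft_force: [-0.9, -1.4, 4.3]
grip_width: 0.0496
grip_force: 6.0
```

The shade has touched down, so I'll release it and back off.

Request:
send_rows(increments=[0, 0, 0, 0, 0, 0, 0.62, 0, 0, 0, 0, 0, 0, 0.75, 0, 0, 0, 0, 0, 0, 1, 0, 0, 0, 0, 0, 0, 1, 0, 0, 0, 0, 0, 0, 1, 0, 0, 0, 0, 0, 0, 1, 0, 0, 0, 0, 0, 0, 1, 0, 0, 0, 0, 0, 0.5, 1, 0, 0, 0, 0, 0, 1, 1, 0, 0, 0, 0, 0, 2, 1, 0, 0, 0, 0, 0, 3, 1, 0, 0, 0, 0, 0, 3, 1, 0, 0, 0, 0, 0, 3, 1, 0, 0, 0, 0, 0, 2, 1, 0, 0, 0, 0, 0, 1, 1, 0, 0, 0, 0, 0, 0, 1, 0, 0, 0, 0, 0, 0, 1])

```text
time: 17.3
position: [0.4946, 0.0003, 0.2855]
tool_rot: [0.984, 0.179, 0.001, 0.0]
ft_force: [-0.3, -0.8, -0.8]
grip_width: 0.0871
grip_force: 0.0
```

```bash
python3 - <<'E'
from h import *
o=robot.get_obs();print(o['time'],o['position'],o['ft_force'],o['grip_width'])
for n in('scene','wrist'):
    W=world(snap(n,n+'5.png'))
    for z in((.055,.085),(.106,.118),(.12,.14),(.14,.165),(.178,.19)):print(n,z,ring(W,(.495,0),*z,R=.034))
    Q=W.reshape(-1,3);Q=Q[(np.hypot(Q[:,0]-.495,Q[:,1])<.015)&(Q[:,2]>.15)&(Q[:,2]<.2)];print('top',len(Q),np.median(Q[:,2]))
E
```

```text
17.3 [4.94602952e-01 3.15537376e-04 2.85455259e-01] [-0.27726468 -0.8355584  -0.7662009 ] 0.08705691793244436
scene (0.055, 0.085) (155, array([0.4928, 0.0007, 0.0305]))
scene (0.106, 0.118) (121, array([0.4939, 0.001 , 0.0282]))
scene (0.12, 0.14) (93, array([4.933e-01, 4.000e-04, 2.430e-02]))
scene (0.14, 0.165) (123, array([0.4926, 0.0005, 0.0246]))
scene (0.178, 0.19) (164, array([0.495 , 0.0025, 0.0158]))
top 74 0.1816843910061335
wrist (0.055, 0.085) (85, array([0.4946, 0.0007, 0.0304]))
wrist (0.106, 0.118) (448, array([4.932e-01, 1.000e-04, 2.880e-02]))
wrist (0.12, 0.14) (95, array([4.939e-01, 1.000e-04, 2.470e-02]))
wrist (0.14, 0.165) (137, array([0.4936, 0.    , 0.0249]))
wrist (0.178, 0.19) (1634, array([4.945e-01, 4.000e-04, 1.530e-02]))
top 773 0.18050351859261446
```

View pics/wrist5.png

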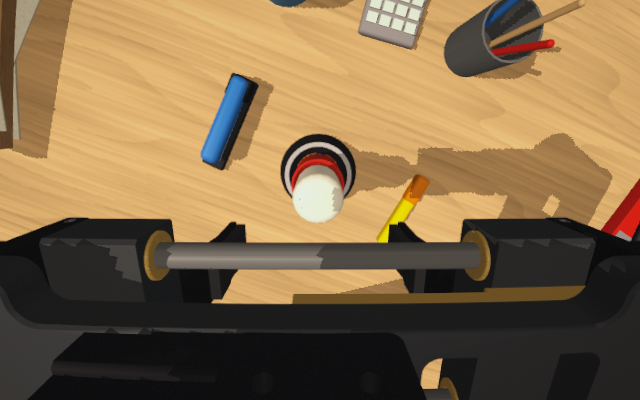

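The wrist view shows the shade upright at (318,193), centred on the docked lamp. Its top is at 0.181 m, as expected when seated, and the gripper is clear.

```bash
python3 -c "
from rig import robot
print(robot.hand_in())"
```

```text
the job is handed in; nothing more can be done
None
```

The lamp is upright in its dock and the shade is seated in the lamp's dish, both released. I handed the job in at about 17 s; `hand_in()` returned no verdict, but camera checks put both within about 2 mm of centre.

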